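# Load the scanner rack with specimens in reverse order

### The arm

A 6-joint arm with a two-finger parallel gripper is mounted at the origin on the work surface. World frame = base frame: x ahead of the robot, y to its left, z up, the work surface at z = 0. Lengths are in mm, angles in rad, forces in N, time in s.
With the tool pointing down it reaches from about 400 to 825 mm from the base axis. Payload 7 kg.
Tool frame: the origin (TCP) lies at the very end of the fingers, on their centre line; the grasp point (between the pads) lies 19 mm behind it; z points along the fingers, y is the line along which they close (so a half turn about z gives the same grasp; the last joint's range is limited). The gripper opens to 88 mm and grips with 3 to 60 N. Pads are 19 mm wide; open, the fingers measure 130 mm over their backs; the gripper's body (78 mm by 193 mm) begins 47 mm behind the grasp point.
Start: joints at [-0.891, 0.359, 0.012, 0, -1.224, -0.288], TCP at [257.723, -623.838, 226.561] pointing down, gripper open.
Joint ranges: [-3.07, 3.07], [-1.43, 2.12], [-1.02, 1.25], [-3.03, 1.67], [-3.05, -0], [-3.03, 3.03]. Speed limits (rad/s): [2.39, 2.39, 3.01, 3.14, 3.14, 3.14].

### API

Orientations are given as a unit quaternion [w, x, y, z].
In Python, from rig import manip, ik, status, cams, ticket gives the robot as it stands. Calls block until the motion is done:
- manip.goto(position, orientation): joint-space move of the TCP to a pose.
- manip.move_linear(position, speed=150, attitude=None): straight line of the TCP; attitude=None keeps the orientation; speed is the mean speed in mm/s.
- manip.goto_joints(angles): joint-space move.
- manip.command_gripper(opening, force=None): finger opening in mm; force is the grip in N (None keeps the last); returns when the fingers have stopped.
- manip.wait(seconds).
- ik(position, orientation): joint angles nearest the present ones, or None.
- status.state(): the state.
- cams.get_image(name): name is "side" or "top" or "wrist"; returns (picture, depth): 400x640x3 uint8, blue, green, red; 400x640 float32, mm along the optical axis (not along the pixel's ray), 0 where there is no reading.
- cams.calibration(name): a dict with "fov_y" (degrees; the focal length in pixels is half the picture's height over the tangent of half this angle, whatever the lens; pixels are square), "cx", "cy" (the principal point, pixels), "eye" and "rotation" of the camera in the world. Camera axes: x right, y down, z forward; pixel columns grow to the right and rows downward; lengths in mm; the calibration is good to about 2 mm. A picture is of the moment at which its call begins: read the wrist's pose just before it. calibration takes no time and is no camera call; for the wrist camera it gives the pose at the moment of the call.
A pose or a line that the arm cannot do raises manip.IKError and nothing moves.
- ticket.close_job(): hands the job in; it is judged then, once.
The state is a dict: "time": time; "q": joint angles; "joint_vel": joint speeds; "joint_torque": joint torques, N m; "ee_pos": TCP position; "eef_rot": TCP orientation; "force": force on the tool from outside, world axes, zero at the start; "torque": the same for the moment, N m; "gripper_width": finger opening in mm; "finger_force": force on a finger pad.
Only numpy, scipy, OpenCV 4.12 (cv2) and the standard library are available. Lean on these libraries where they do the work, as an engineer would, in place of code of your own. Each camera call takes 0.05 s, during which the arm holds its last target. There are 200 camera calls.

### The job

Move the four metal specimens from the white storage rack to the dark metal loading rack in the reverse order: the one at the left end of the storage rack goes to the right end of the loading rack, the next one beside it, and so on. Stand each upright in the middle of its bay, on the white square, and leave all four standing there.

Things in the scene. Friction and masses are not known exactly. Their poses are not given: they have to be found in the camera images.
- puck_mid (a point): round steel specimen, a plain upright disc 44 in diameter and 40 tall, the widest and lowest of the four (mm), about 450 g. This point is its centre, half-way up; z is up along its axis. It starts standing near the middle of its own grey pad in the storage rack, its x axis within 0.2 rad of the rack's x axis.
- square_mid (a point): square aluminium bar specimen, upright, 30 x 30 and 64 tall, the tallest of the four (mm), about 160 g. This point is its centre, half-way up; z is up along its axis. It starts standing near the middle of its own grey pad in the storage rack, its x axis within 0.2 rad of the rack's x axis.
- flat_mid (a point): flat steel bar specimen, upright, 22 thick along its own x, 44 wide along its own y, 52 tall (mm), about 380 g. This point is its centre, half-way up; z is up along its axis. It starts standing near the middle of its own grey pad in the storage rack, its x axis within 0.2 rad of the rack's x axis.
- tube_mid (a point): aluminium tube specimen, upright, 36 outside diameter, 24 bore, 56 tall (mm), about 90 g. This point is its centre, half-way up; z is up along its axis. It starts standing near the middle of its own grey pad in the storage rack, its x axis within 0.2 rad of the rack's x axis.
- seat_puck: the grey plastic pad, round, 54 in diameter and 4 thick (mm), on which the puck specimen stands at the start; fixed to the storage rack in one of its four bays, axes parallel to the rack's. Origin: centre of its underside (10 mm above the table). It shows which bay that specimen came from.
- seat_square: the grey plastic pad, square, 46 x 46 and 4 thick (mm), on which the square specimen stands at the start; fixed to the storage rack in one of its four bays, axes parallel to the rack's. Origin: centre of its underside (10 mm above the table). It shows which bay that specimen came from.
- seat_flat: the grey plastic pad, oblong, 36 along x and 56 along y and 4 thick (mm), on which the flat specimen stands at the start; fixed to the storage rack in one of its four bays, axes parallel to the rack's. Origin: centre of its underside (10 mm above the table). It shows which bay that specimen came from.
- seat_tube: the grey plastic pad, round, 46 in diameter and 4 thick (mm), on which the tube specimen stands at the start; fixed to the storage rack in one of its four bays, axes parallel to the rack's. Origin: centre of its underside (10 mm above the table). It shows which bay that specimen came from.
- store: White plastic storage rack, full at the start, a grey pad in each bay (pad tops at z = 14 mm). Base 80 (x) x 272 (y) x 10 mm, fixed. Origin: centre of its underside; y along the row (within 0.45 rad of world y), x across. Four bays centred at y = -99, -33, 33, 99 mm, each 62 wide, between fences 4 thick, 56 deep, their tops 32 mm above the table; open front and back.
- loader: Dark metal loading rack, empty at the start; a white square 46 x 46 marks each bay's middle (floor at z = 10 mm). Base 80 (x) x 272 (y) x 10 mm, fixed. Origin: centre of its underside; y along the row (within 0.45 rad of world y), x across. Four bays centred at y = -99, -33, 33, 99 mm, each 62 wide, between fences 4 thick, 56 deep, their tops 32 mm above the table; open front and back.
Mind the look-alikes: they are no part of the job. Leave any purple or red look-alike of the part that bears puck_mid alone.

How it is judged:
By the outcome, as a careful person would: the job done as asked, in the order asked, and still so for the second after the job is handed in, with the robot touching nothing.
It also fails if it takes over 112 s, if anything falls off the work surface, if the arm or the gripper's body presses on something with over 40 N, if the wrist force passes 120 N, or if a joint passes its speed limit or range.

## Working session

There is one attempt and no reset: what is moved stays moved. The work goes in short steps, each a Python script; the robot and the scene stay as the last script left them, time stands still between calls to the robot, and variables do not carry over. Pictures are saved under pics/ and viewed, at most 14 in all, crops included, and the job is handed in when it is done.

```bash
mkdir -p pics; ls; python3 - <<'E'
from rig import status,cams
import cv2,numpy as np
for n in("top","side"):
    im,d=cams.get_image(n); cv2.imwrite(f"pics/{n}0.png",im); np.save(f"pics/{n}0.npy",d)
    print(n,cams.calibration(n))
print(status.state()["time"])
E
```

```text
pics
top {'fov_y': 49.2742813390357, 'cx': 323.26169407684256, 'cy': 199.13979365903865, 'eye': array([473.82106069,  13.10238816, 933.83928991]), 'rotation': array([-0.03097301,  0.71306609, -0.69825371,  0.054947  ])}
side {'fov_y': 48.18410835858678, 'cx': 321.3752931486047, 'cy': 202.92233543360143, 'eye': array([ 39.81766434, 616.83051383, 556.9309171 ]), 'rotation': array([ 0.16695786, -0.29520564,  0.81721999, -0.46597232])}
0.1
```

View pics/top0.png

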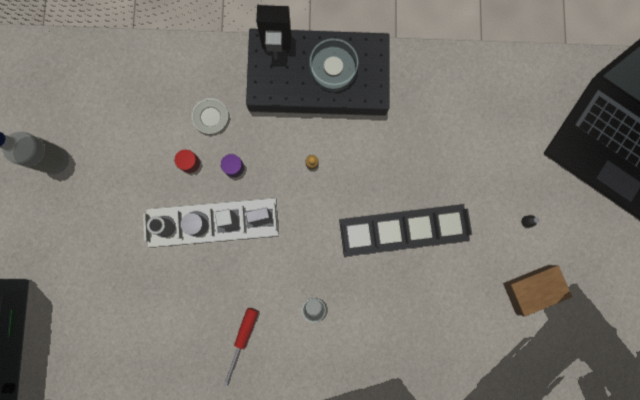

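View pics/side0.png

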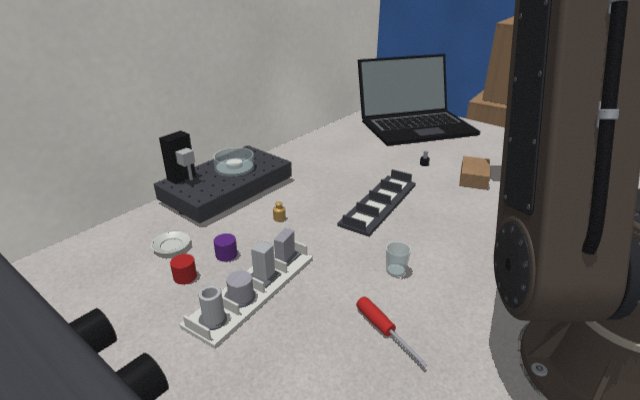

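The top view shows the storage rack at (211,222), holding from left to right the tube (157,226), grey puck (193,223), square (224,219) and flat (259,215). The loader is at (404,230).

Possible confusions for the puck are red at (186,160), purple at (232,165), the glass at (314,309) and the dish at (210,117). The grey disc in the rack at (193,223) fits the description, and the close wrist view will be the check.

```bash
cat > h.py <<'E'
import numpy as np, cv2
from scipy.spatial.transform import Rotation as R
from rig import manip, ik, status, cams, ticket
def rot(c): 
    w,x,y,z=c["rotation"]; return R.from_quat([x,y,z,w]).as_matrix()
def ray(c,px,z):
    "pixels (N,2) -> world xy on plane z"
    px=np.atleast_2d(np.asarray(px,float)); f=200/np.tan(np.radians(c["fov_y"])/2)
    d=np.c_[(px[:,0]-c["cx"])/f,(px[:,1]-c["cy"])/f,np.ones(len(px))]@rot(c).T
    e=np.asarray(c["eye"]); return (e+d*((z-e[2])/d[:,2])[:,None])[:,:2]
def down(yaw):
    "tool pointing down, closing line (tool y) along heading yaw"
    y=np.array([np.cos(yaw),np.sin(yaw),0]); z=np.array([0,0,-1.]); x=np.cross(y,z)
    q=R.from_matrix(np.c_[x,y,z]).as_quat(); return np.r_[q[3],q[:3]]
def best(p,yaw):
    "the half turn with the smaller last-joint angle"
    o=[(abs(j[5]),y) for y in(yaw,yaw+np.pi) if (j:=ik(p,down(y))) is not None]
    return down(min(o)[1]) if o else None
E
python3 - <<'E'
from h import *
c=cams.calibration("top")
print(ray(c,[[157,226],[193,223],[224,219],[259,215]],70).round(),ray(c,[[359,236],[389,232],[420,228],[450,224]],10).round())
w=cams.calibration("wrist"); s=status.state(); print(w,s["ee_pos"],s["eef_rot"])
Rt=R.from_quat(np.roll(s["eef_rot"],-1)).as_matrix()
print("cam in tool",Rt.T@(w["eye"]-s["ee_pos"]),(Rt.T@rot(w)).round(2))
for p,yaw in(([480,240,330],0.08),([460,-140,330],0.12)):
  for y in (yaw,yaw+np.pi): print(ik(p,down(y)))
E
```

```text
[[519. 309.]
 [527. 240.]
 [536. 180.]
 [545. 111.]] [[ 510.  -94.]
 [ 520. -158.]
 [ 530. -225.]
 [ 540. -290.]]
{'fov_y': 58.995790944028755, 'cx': 314.91852001350145, 'cy': 193.38929830589376, 'eye': array([ 181.09754852, -654.03492076,  384.27060792]), 'rotation': array([0.08455535, 0.54967814, 0.82127749, 0.12730915])} [ 257.57352568 -623.44379233  225.71743623] [-2.02293360e-04 -1.94619462e-01  9.80878536e-01  7.22188183e-04]
cam in tool [  82.38058491    1.1616115  -158.54207758] [[-0.   -0.95 -0.3 ]
 [ 1.   -0.   -0.  ]
 [ 0.   -0.3   0.95]]
[ 0.82912821  0.07744034 -0.11915582  0.         -1.37420018  2.39246444]
[ 0.82912821  0.07744034 -0.11915582  0.         -1.37420018 -0.74912821]
None
[ 0.11486676 -0.02230018 -0.22253418  0.         -1.37056233  0.00513324]
```

```bash
cat >> h.py <<'E'
def look(n,file):
    c=cams.calibration(n); im,d=cams.get_image(n); cv2.imwrite(f"pics/{file}.png",im)
    f=200/np.tan(np.radians(c["fov_y"])/2); v,u=np.mgrid[:400,:640]
    P=np.stack([(u-c["cx"])/f*d,(v-c["cy"])/f*d,d],-1)@rot(c).T+c["eye"]; P[d==0]=0
    return c,im,P
def blobs(m,amin=150):
    cs,_=cv2.findContours(m.astype(np.uint8)*255,cv2.RETR_EXTERNAL,cv2.CHAIN_APPROX_NONE)
    return [k[:,0] for k in cs if cv2.contourArea(k)>amin]
def rect(c,k,z):
    "outline -> centre, sides and yaw in the world on plane z"
    w=ray(c,k,z).astype(np.float32); (x,y),(a,b),t=cv2.minAreaRect(w); return np.r_[x,y,a,b,t]
E
python3 - <<'E'
from h import *
p=[532,160,330]; manip.goto(p,best(p,0.13)); manip.wait(.2)
c,im,P=look("wrist","ws"); np.savez("pics/ws.npz",P=P); 
for z,n in((54,"puck"),(66,"flat"),(70,"tube"),(78,"square")):
    for k in blobs(abs(P[...,2]-z)<3.5): print(n,k.mean(0).round(),rect(c,k,z).round(2), np.median(P[...,2][tuple(k.mean(0).astype(int)[::-1])]).round(1))
p=[522,-240,330]; manip.goto(p,best(p,0.15)); manip.wait(.2)
c,im,P=look("wrist","wl")
hsv=im.min(2)
for k in blobs((hsv>150)&(P[...,2]<20),600): print("sq",k.mean(0).round(),rect(c,k,10).round(2))
print(status.state()["time"])
E
```

```text
puck [310. 217.] [527.16 248.47  42.54  43.34  49.7 ] 53.4
puck [483.  31.] [362.18   1.03  48.52  46.36   7.38] 15.7
puck [56. 55.] [841.79  86.8  127.73 138.97  89.98] 56.8
flat [307. 115.] [546.59 117.19  21.91  43.79  14.44] 65.7
tube [307. 266.] [521.83 312.93  33.32  34.3    7.38] 43.1
square [307. 171.] [538.63 181.12  29.74  30.38  11.88] 77.8
sq [306. 340.] [480.19  85.02 444.77  91.22   8.67]
sq [305. 199.] [ 522.13 -157.62   44.67   45.22    8.66]
sq [308. 158.] [ 530.47 -220.9    47.33   41.84    8.66]
sq [335. 138.] [ 497.35 -220.7   914.14  394.16    8.65]
5.025
```

View pics/ws.png

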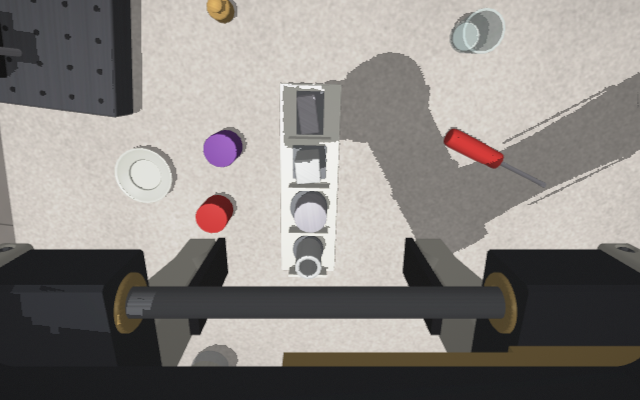

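View pics/wl.png

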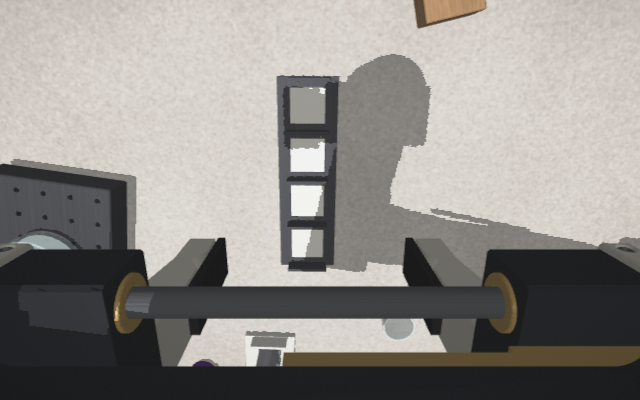

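Wrist views: in the store, from top to bottom, are the flat (307,115), square (307,171), the plain grey puck (310,217) and tube (307,266). The purple (222,148) and red (214,214) discs stand outside the rack. The loader's squares are at (308,104), (308,158), (306,200) and (306,243). I'll refine the loader measurement, then move the flat first.

```bash
cat >> h.py <<'E'
def pickplace(src,sy,dst,dy,z,F=35):
    src,dst=map(np.asarray,(src,dst)); hi=150
    q=best([*src,hi],sy); manip.goto([*src,hi],q); manip.command_gripper(70)
    manip.move_linear([*src,z],120); manip.command_gripper(0,F)
    w=status.state(); manip.move_linear([*src,hi],150)
    w2=status.state()["gripper_width"]; print("width",w["gripper_width"],w2)
    if w2<15: return
    q=best([*dst,hi],dy); manip.goto([*dst,hi],q); manip.move_linear([*dst,z+10],150)
    manip.move_linear([*dst,z-3.3],30); s=status.state(); print("F",s["force"].round(1),s["ee_pos"].round(1))
    manip.command_gripper(70); manip.move_linear([*dst,hi],150); print("t",status.state()["time"])
E
python3 - <<'E'
from h import *
c,im,P=look("wrist","wl2")
m=np.zeros((400,640),bool); m[70:275,284:334]=1
g=im.min(2); C=[]
for k in blobs(m&(g>115),400): r=rect(c,k,10); C.append(r); print(k.mean(0).round(),r.round(1))
B=[542,-288.1],[532.1,-222.9],[522.1,-157.6],[512.2,-92.4]
pickplace([546.6,117.2],.252,B[3],.151,24)
c,im,P=look("wrist","w3")
print([rect(c,k,62).round(1) for k in blobs(abs(P[...,2]-62)<3)])
E
```

```text
[306. 243.] [512.3 -91.   46.5  45.7   8.7]
[306. 200.] [ 521.7 -157.    46.8   46.8    8.7]
[307. 155.] [ 530.6 -222.4   47.3   44.6    8.6]
[307. 105.] [ 539.7 -288.4   45.4   46.9    7.4]
width 21.89500651988507 21.900021477199108
F [ 0.1 -0.7 -3.6] [512.1 -92.4  20.6]
t 14.4833
[array([512.2, -93.1,  21.7,  43. ,   8.6])]
```

View pics/w3.png

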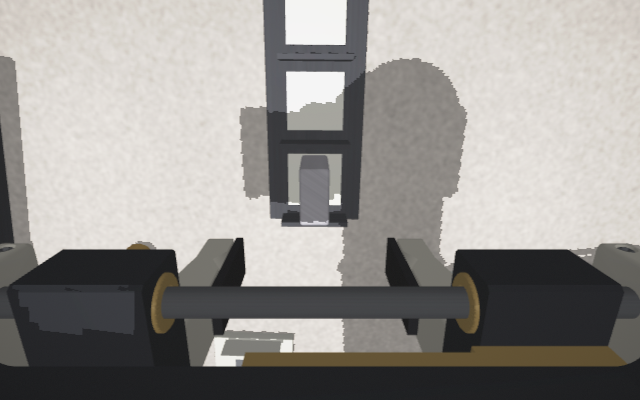

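The flat bar stands upright and centred in the near-left bay (315,190). Next are the square, puck and tube.

```bash
python3 - <<'E'
from h import *
pickplace([538.6,181.1],.207,[521.9,-157.3],.151,28)
pickplace([527.2,248.5],.13,[531.3,-222.6],.151,20)
pickplace([521.8,313],.13,[540.8,-288.3],.151,26)
p=[522,-240,330]; manip.goto(p,best(p,0.15)); manip.wait(.2)
c,im,P=look("wrist","wf")
for z,n in((50,"puck"),(62,"flat"),(66,"tube"),(74,"square")):
    for k in blobs(abs(P[...,2]-z)<3.5):
        r=rect(c,k,z)
        if abs(r[0]-526)<50 and r[2]<60: print(n,k.mean(0).round(),r.round(1))
print(status.state()["time"])
E
```

```text
width 30.165337019726895 29.452138772322105
F [ 0.3  0.2 -2.3] [ 521.8 -157.3   24.6]
t 23.2917
width 43.437009992711154 43.19521046201723
F [ 0.4  0.7 -4.8] [ 531.2 -222.6   16.6]
t 32.8
width 35.51739595227137 35.77785871222633
F [-0.3 -0.  -1.2] [ 540.8 -288.3   22.6]
t 43.2083
puck [304. 162.] [ 531.  -222.3   41.8   43.7    7.2]
flat [305. 259.] [512.8 -93.6  20.4  44.8   8.4]
tube [304. 109.] [ 540.7 -287.5   34.8   35.    72.8]
square [304. 217.] [ 522.6 -158.1   28.7   29.5    8.5]
44.2333
```

View pics/wf.png

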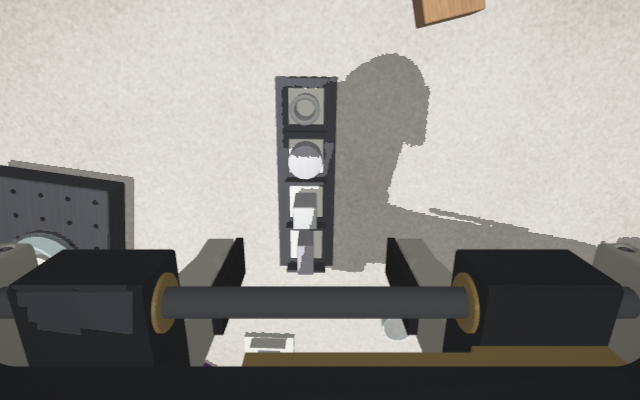

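All four stand centred within about 2 mm: tube (304,109), puck (304,162), square (304,210) and flat (305,255), in reversed order and at the correct heights.

```bash
python3 -c "
from rig import ticket
print(ticket.close_job())"
```

```text
the job is handed in; nothing more can be done
None
```

The job is handed in: all four specimens stand upright in the loading rack in reverse order, each within about 2 mm of its bay centre, at about 44 s of the 112 s limit.

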